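Index the spice turntable on by one hole

ROBOT

A 6-joint arm with a two-finger parallel gripper is mounted at the origin on a cart in front of the work surface, level with it; the furniture and walls round the work are solid. World frame = base frame: x ahead of the robot, y to its left, z up, the work surface at z = 0. Lengths are in mm, angles in degrees, forces in N, time in s.
With the tool pointing down it reaches from about 300 to 850 mm from the base axis. Payload 4.2 kg.
Tool frame: the origin (TCP) lies at the very end of the fingers, on their centre line; the grasp point (between the pads) lies 19 mm behind it (env.grip_point_offset is the distance from the TCP to the grasp point, in mm); z points along the fingers, y is the line along which they close (so a half turn about z gives the same grasp; the last joint's range is limited). The gripper opens to 91 mm and grips with 3 to 60 N. Pads are 32 mm wide; open, the fingers measure 118 mm over their backs; the gripper's body (76 mm by 178 mm) begins 60 mm behind the grasp point.
Start: joints at [65.89, 18.312, 89.639, -0, 72.044, -1.146], TCP at [224.343, 529.446, 213.976] pointing down, gripper open.
Joint ranges: [-177.97, 177.97], [-48.28, 115.42], [12.27, 149.76], [-77.06, 257.06], [2.81, 150.46], [-146.56, 146.56]. Speed limits (degrees/s): [147.25, 147.25, 180, 180, 180, 180].

INTERFACE

Orientations are given as [roll, pitch, yaw] about the fixed x, y, z axes, in that order (R = Rz(yaw) Ry(pitch) Rx(roll)).
In Python, from workcell import env gives the robot as it stands. The module is installed in compiled form; this text tells all that it offers.
- The arm moves only by the tool arm_command, never from a script. Its argument "rows" is a list of rows, each an object with "delta_pos": the shift along the tool's x, y, z in mm, a list of three; "roll": the turn about the tool's z in units of 5 degrees (1.0 is 5 degrees); "jaw": the opening in per cent of the stroke, from 0 (shut) to 100 (fully open). A call has 1 to 20 rows; each row is the pose to reach, as a shift and turn from the pose commanded when the call began, along the tool's axes at that moment; what a row does not reach only later rows make up. A row lasts 1/12 s, in which the tool goes at most 41.7 mm and 7.16 degrees, less where a joint would pass 70% of its speed; a pose out of reach is approached as far as the arm can. A call with a gripper value outside its range is refused whole. The fingers move at their own pace and stop on an object; "squeeze" is the grip in N (left out, the last holds). Time passes only in rows, so rows that repeat a pose let the fingers close. It gives the time, the measured TCP pose, the force, the opening and the grip force at its end, in the units of the state.
- env.state(): the state, without advancing time (a new reading comes with each control period).
- env.grab_frame(name): name is "scene" or "top"; returns a dict with "img" (420x560x3 uint8, blue, green, red), "z_map" (420x560 float32, mm along the optical axis (not along the pixel's ray), 0 where there is no reading), "fov_y" (degrees; the focal length in pixels is half the picture's height over the tangent of half this angle, whatever the lens; pixels are square), "cx", "cy" (the principal point, pixels), "dist" ([k1, k2, p1, p2, k3] as OpenCV has them; the pictures are not rectified), "R" (3x3) and "t" (3): a world point X has camera coordinates R X + t. Camera axes: x right, y down, z forward; pixel columns grow to the right and rows downward; lengths in mm; the calibration is good to about 2 mm. A picture is of the moment at which its call begins.
- env.job_done(): hands the job in; it is judged then, once.
The state is a dict: "time_s": time; "qpos": joint angles; "qvel": joint speeds; "effort": joint torques, N m; "ee_pos": TCP position; "ee_rot": TCP orientation; "force": force on the tool from outside, world axes, zero at the start; "torque": the same for the moment, N m; "gripper_width": finger opening in mm; "gripper_force": force on a finger pad.
Only numpy, scipy, OpenCV 4.12 (cv2) and the standard library are available. Lean on these libraries where they do the work, as an engineer would, in place of code of your own. Each camera call takes 0.05 s, during which the arm holds its last target. There are 200 camera calls.

TASK

Turn the spice turntable on by one hole, anticlockwise seen from above: with the fingertips press its black indexing plunger in, push the platter round to the very next hole and not past it, and let the plunger spring fully out there so that the platter is locked again. Only press and push, lift nothing; do not touch the jars that ride on the platter, keep them standing, and leave the honey jar and the mug alone.

Things in the scene. Friction and masses are not known exactly. Their poses are not given: they have to be found in the camera images.
- platter (a joint): Turn of the platter on its fixed base, rad; 0 at the start, grows anticlockwise seen from above (at the plunger, which is on the robot's side of the turntable: towards the robot's right). The ring's holes (slots) lie every 45 degrees: the next is at 0.785. It turns lightly (1 N at the plunger, up to 5 N with the tooth rubbing under the ring) and stays where it is left.
- plunger (a joint): How far the plunger is pressed down, m: 0 out, 0.014 bottomed; spring 3.5 to 7 N. It rides on the platter; its tooth, in a slot of the fixed ring (play 2.5 mm each way, 0.017 rad), locks the platter until pressed 0.0065. Let up between slots, the tooth rubs under the ring (0.006) and jumps out to 0 in the next slot, stopping the platter.
- plunger_top (a point): Centre of the flat top of the plunger's round black head: 36 mm diameter, 112 mm from the turntable's axis, 64 mm above the worktop when out; it moves down with the plunger and round with the platter. Axes: x outwards from the turntable's axis, y along the anticlockwise tangent, z up.
- stop_face (a point): Point on the face of the upright metal push stop fixed to the platter 27 mm ahead (anticlockwise) of the plunger's centre; the flat face looks back at the plunger, so a fingertip over the plunger can push it. Stop: 36 mm wide radially (centred 112 mm from the axis), 12 mm thick, top 90 mm above the worktop; this point at 80 mm. Axes as plunger_top.
- turntable_axis (a point): Centre of the platter's top, on the turntable's vertical axis, 27 mm above the worktop. Platter: wooden disc, 196 mm diameter. Round it the fixed white base, 336 mm across, with a flat grey index ring (inner radius 138, outer 164 mm, top 37 mm above the worktop) that has 8 radial slots 14 mm wide.
- spice_0_mid (a point): Centre, half-way up, of a round spice jar with a dark cap, 41 mm diameter, 105 mm tall, standing loose on the platter about 50 mm from the turntable's axis. Not to be touched; it rides round with the platter.
- spice_1_mid (a point): Centre, half-way up, of a further such spice jar, same size, standing loose on the platter about 50 mm from the turntable's axis. Not to be touched; it rides round with the platter.
- spice_2_mid (a point): Centre, half-way up, of a further such spice jar, same size, standing loose on the platter about 50 mm from the turntable's axis. Not to be touched; it rides round with the platter.
- salt_shaker_mid (a point): Centre, half-way up, of a salt shaker with a domed cap, 44 mm diameter, 90 mm tall, standing loose on the platter about 50 mm from the turntable's axis. Not to be touched; it rides round with the platter.
- honey_mid (a point): Centre, half-way up, of a honey jar, 71 mm diameter, 110 mm tall, loose on the worktop to the right of the turntable. To be left alone.
- mug_mid (a point): Point half-way up (45 mm) in a mug, 82 mm across, 91 mm tall, loose on the worktop to the left of the turntable. To be left alone.

How it is judged:
By the outcome, as a careful person would: the job done as asked, in the order asked, and still so for the second after the job is handed in, with the robot touching nothing.
It also fails if it takes over 45 s, if anything falls off the work surface, if the arm or the gripper's body presses on something with over 40 N, if the wrist force passes 120 N, or if a joint passes its speed limit or range.

## Working session

There is one attempt and no reset: what is moved stays moved. The work goes in short steps, Python scripts to look and compute and a tool call to move; the robot and the scene stay as the last step left them, time stands still between calls to the robot, and variables do not carry over. Pictures are saved under pics/ and viewed, at most 10 in all, crops included, and the job is handed in when it is done.

Besides the shell and the picture viewer there is one more tool, called by a JSON object that holds its "name" and its "arguments", one argument or row to a line. arm_command: Moves the arm, as the interface text tells. Its arguments: {"type":"object","properties":{"rows":{"type":"array"},"squeeze":{"type":"number"}},"required":["rows"]}

```bash
mkdir -p pics; cat > h.py <<'E'
import numpy as np, cv2
from workcell import env
def grab(n,f=None):
    g=env.grab_frame(n)
    if f: cv2.imwrite('pics/'+f,g['img'])
    return g
def K(g):
    f=210/np.tan(np.radians(g['fov_y'])/2); return np.array([[f,0,g['cx']],[0,f,g['cy']],[0,0,1.]])
def atz(g,uv,z):
    "pixel -> world point on height z"
    p=cv2.undistortPoints(np.array([[uv]],float),K(g),np.array(g['dist']))[0,0]
    R=np.array(g['R']);t=np.array(g['t']);d=R.T@np.array([*p,1]);c=-R.T@t
    return c+d*(z-c[2])/d[2]
def proj(g,X):
    return cv2.projectPoints(np.array(X,float).reshape(-1,1,3),cv2.Rodrigues(np.array(g['R']))[0],np.array(g['t'],float),K(g),np.array(g['dist']))[0][:,0]
E
python3 -c "
from h import *
a=grab('top','t0.png');b=grab('scene','s0.png')
cv2.imwrite('pics/both.png',cv2.resize(np.hstack([a['img'],b['img']]),None,fx=.71,fy=.71)) 
import pickle;pickle.dump((a,b),open('g0.pkl','wb'))
for g in(a,b):print(-np.array(g['R']).T@g['t'],g['R'][2],g['fov_y'])
print(env.state())"
```

```text
[412.88301908 183.78732111 972.74763507] [ 0.20395246 -0.0183919  -0.97880802] 56.415382923401914
[-143.69918856 -397.35277888  770.72407687] [ 0.64769622  0.48479953 -0.58775762] 46.79143876503883
{'time_s': 0.1, 'qpos': array([ 6.58893027e+01,  1.83484098e+01,  8.96969625e+01, -6.98015025e-04,
        7.20424016e+01, -1.14627492e+00]), 'qvel': array([ 0.00318711, -0.07199457, -0.16847608, -0.01703787, -0.09161584,
        0.0527734 ]), 'effort': array([-6.05154146e-04, -4.13333452e+01, -2.32509363e+01,  7.28983758e-02,
        4.21600824e-02, -6.60866272e-05]), 'ee_pos': array([224.17563113, 529.04217196, 213.21663461]), 'ee_rot': array([-1.79912230e+02, -1.09236243e-03,  1.57035793e+02]), 'force': array([-0.09020703, -0.29291086, -0.86419028]), 'torque': array([ 0.0242132 , -0.00433584, -0.07203861]), 'gripper_force': 0.0, 'gripper_width': 91.10327148661078}
```

View pics/t0.png

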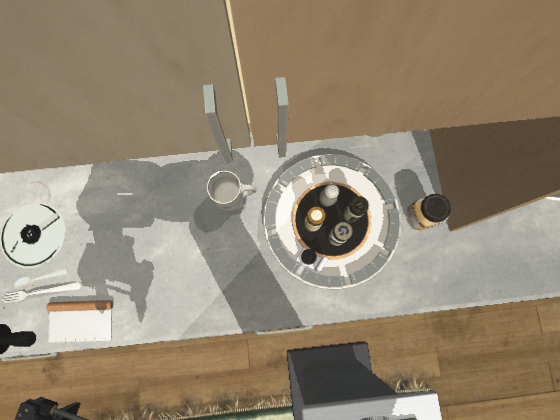

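View pics/s0.png

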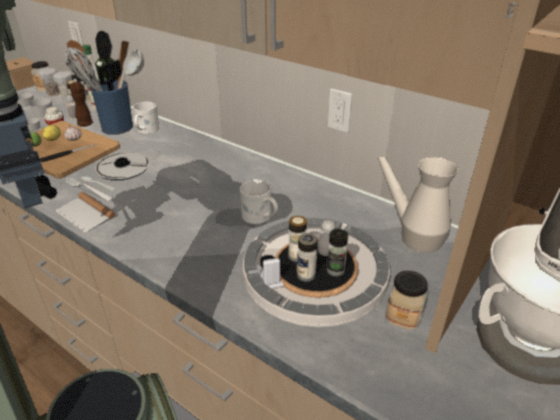

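```bash
python3 -c "
from h import *
import pickle;a,b=pickle.load(open('g0.pkl','rb'))
cv2.imwrite('pics/c0.png',cv2.resize(a['img'][145:295,255:455],None,fx=4,fy=4,interpolation=cv2.INTER_CUBIC))
cv2.imwrite('pics/c1.png',cv2.resize(b['img'][205:325,235:395],None,fx=5,fy=5,interpolation=cv2.INTER_CUBIC))
R=np.array(a['R']);t=np.array(a['t'])
for uv in [(215,120),(282,120),(205,90),(280,80),(300,50),(350,80),(440,130),(520,200),(460,220)]:
    p=cv2.undistortPoints(np.array([[uv]],float),K(a),np.array(a['dist']))[0,0];z=a['z_map'][uv[1],uv[0]]
    print(uv,R.T@(np.array([*p,1])*z-t))
"
```

```text
(215, 120) [585.86209682 228.00180389 616.2728595 ]
(282, 120) [584.72168656 161.87382811 603.27676092]
(205, 90) [607.92148892 232.78626557 635.875847  ]
(280, 80) [611.64461559 161.08815072 633.89796012]
(300, 50) [614.67307076 143.61876772 673.91318981]
(350, 80) [615.92808578  89.29764705 613.71610406]
(440, 130) [ 769.10722744 -260.99731307   59.62077372]
(520, 200) [ 528.59792763 -259.49225664  302.99184579]
(460, 220) [ 537.16565348 -261.22406364   66.08910647]
```

View pics/c0.png

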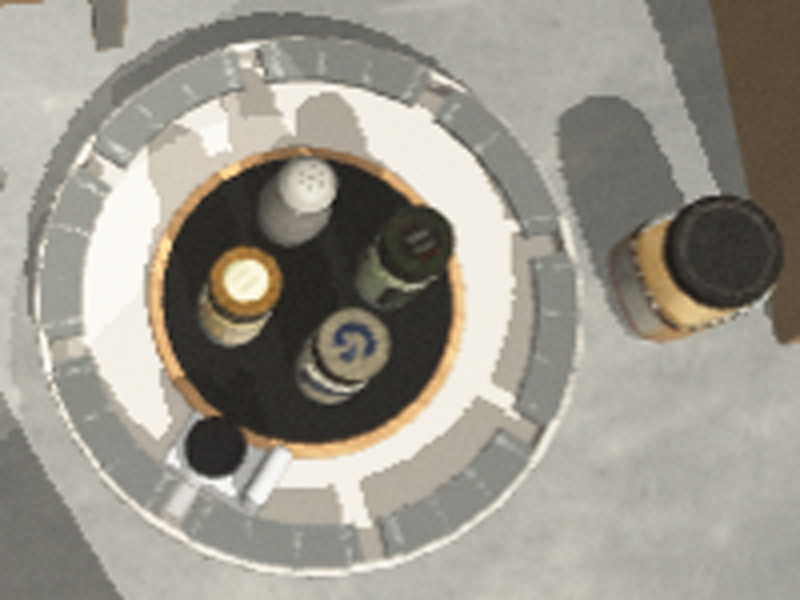

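View pics/c1.png

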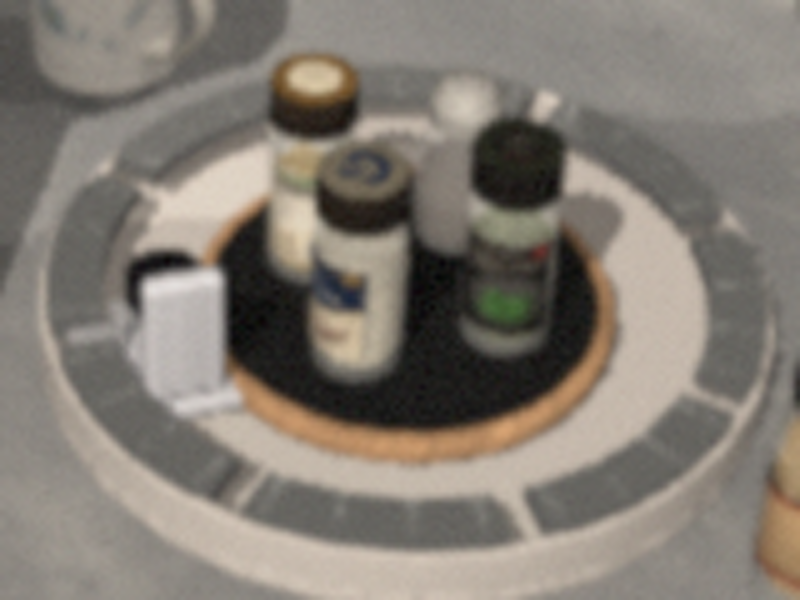

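```bash
python3 -c "
from h import *
import pickle;a,b=pickle.load(open('g0.pkl','rb'))
f=lambda c:(255+(c[0]+.5)/4-.5,145+(c[1]+.5)/4-.5)
P=np.array([atz(a,f(c),37)[:2] for c in [(250,62),(372,540),(433,92),(180,498),(97,165),(508,413),(68,347),(540,243)]])
for i in range(0,8,2): print(P[i],P[i+1],(P[i]+P[i+1])/2,np.linalg.norm(P[i]-P[i+1])/2, np.degrees(np.arctan2(*(P[i+1]-P[i])[::-1])))
W=np.array([atz(a,f(c),27)[:2] for c in [(150,300),(466,300),(305,148),(310,457)]]);print('platter',W, W[:2].mean(0),W[2:].mean(0))
h=atz(a,f((216,446)),64);print('plunger',h)
c=P.mean(0);d=h[:2]-c;print(c,np.linalg.norm(d),np.degrees(np.arctan2(d[1],d[0])))
s=[atz(a,f(q),90) for q in [(266,448),(288,455),(247,497),(262,507)]];print('stop top corners',s)
# scene check
fs=lambda c:(235+(c[0]+.5)/5-.5,205+(c[1]+.5)/5-.5)
print('scene stop top corners',[atz(b,fs(q),90) for q in [(145,278),(222,268)]])
# jars from top caps
for n,q,z in [('yellow',(246,280),105),('blue',(351,342),105),('green',(416,240),105),('salt',(305,185),88)]: print(n,atz(a,f(q),z))
"
```

```text
[730.61746735  52.38642978] [428.96584462  18.48958109] [579.79165598  35.43800544] 151.7750785275086 -173.58852074707028
[698.80348132 -59.05440507] [465.60097783 128.21451936] [582.20222958  34.58005715] 149.5435201647022 141.23444314344903
[674.23834003 155.16200576] [494.58177505 -73.40016838] [584.41005754  40.88091869] 145.359166197057 -128.1683843888466
[562.78172332 184.83252594] [ 595.83811527 -109.75153263] [579.30991929  37.54049665] 148.21647395965238 -83.59740779144607
platter [[588.0407566  131.71008347]
 [567.16350562 -61.55570434]
 [674.02122091  23.91846768]
 [482.08188235  46.88314596]] [577.60213111  35.07718957] [578.05155163  35.40080682]
plunger [491.5420736  105.55550645  64.        ]
[581.4284656   37.10986948] 112.97950560182821 142.71187800073696
stop top corners [array([485.14987827,  79.95318787,  90.        ]), array([479.91828949,  68.15675858,  90.        ]), array([459.1406288 ,  94.04027851,  90.        ]), array([452.73558263,  86.40756323,  90.        ])]
scene stop top corners [array([461.52497024,  92.31843422,  90.        ]), array([486.19257131,  69.94099678,  90.        ])]
yellow [579.20235789  80.72737224 105.        ]
blue [537.66972248  26.64436752 105.        ]
green [591.84909069 -18.38712927 105.        ]
salt [634.92451821  37.25927     88.        ]
```

{"name": "arm_command", "arguments": {
  "rows": [
    {"delta_pos": [-404,-292,94],"roll": 3.1,"jaw": 0},
    {"delta_pos": [-404,-292,94],"roll": 3.1,"jaw": 0},
    {"delta_pos": [-404,-292,94],"roll": 3.1,"jaw": 0},
    {"delta_pos": [-404,-292,94],"roll": 3.1,"jaw": 0},
    {"delta_pos": [-404,-292,94],"roll": 3.1,"jaw": 0},
    {"delta_pos": [-404,-292,94],"roll": 3.1,"jaw": 0},
    {"delta_pos": [-404,-292,94],"roll": 3.1,"jaw": 0},
    {"delta_pos": [-404,-292,94],"roll": 3.1,"jaw": 0},
    {"delta_pos": [-404,-292,94],"roll": 3.1,"jaw": 0},
    {"delta_pos": [-404,-292,94],"roll": 3.1,"jaw": 0},
    {"delta_pos": [-404,-292,94],"roll": 3.1,"jaw": 0},
    {"delta_pos": [-404,-292,94],"roll": 3.1,"jaw": 0},
    {"delta_pos": [-404,-292,94],"roll": 3.1,"jaw": 0},
    {"delta_pos": [-404,-292,94],"roll": 3.1,"jaw": 0},
    {"delta_pos": [-404,-292,94],"roll": 3.1,"jaw": 0},
    {"delta_pos": [-404,-292,94],"roll": 3.1,"jaw": 0},
    {"delta_pos": [-404,-292,94],"roll": 3.1,"jaw": 0},
    {"delta_pos": [-404,-292,94],"roll": 3.1,"jaw": 0}
  ],
  "squeeze": 10
}}

```text
time_s: 1.6
ee_pos: [481.9, 104.3, 120.3]
ee_rot: [180.0, 0.0, 141.7]
force: [0.6, 0.5, 0.8]
gripper_width: 0.1
gripper_force: 0.0
```

```bash
python3 -c "
from h import *
b=grab('scene');a=grab('top')
s=env.state();print(s)
i=np.hstack([cv2.resize(b['img'][150:330,225:395],None,fx=2.3,fy=2.3,interpolation=2),cv2.resize(a['img'][130:310,250:420],None,fx=2.3,fy=2.3,interpolation=2)]);cv2.imwrite('pics/m1.png',i);print(i.shape)"
```

```text
{'time_s': 1.7, 'qpos': array([ 1.08273764e+01,  1.57954295e+01,  1.08170125e+02,  9.97364421e-03,
        5.60086177e+01, -4.08194253e+01]), 'qvel': array([-0.43463257,  0.17889168, -0.0171026 ,  0.01060508, -0.04548102,
       -0.03195022]), 'effort': array([ 1.38834603e-03, -3.53497195e+01, -1.97489780e+01,  2.96156877e-02,
        7.80307478e-02,  1.54772857e-03]), 'ee_pos': array([482.06486718, 103.95529092, 120.21571764]), 'ee_rot': array([1.79975048e+02, 1.06225290e-02, 1.41641225e+02]), 'force': array([-0.43938624,  1.02350397,  0.37987381]), 'torque': array([-0.00968988, -0.07738298,  0.00012717]), 'gripper_force': 0.0, 'gripper_width': 0.8257042354643024}
(414, 782, 3)
```

View pics/m1.png

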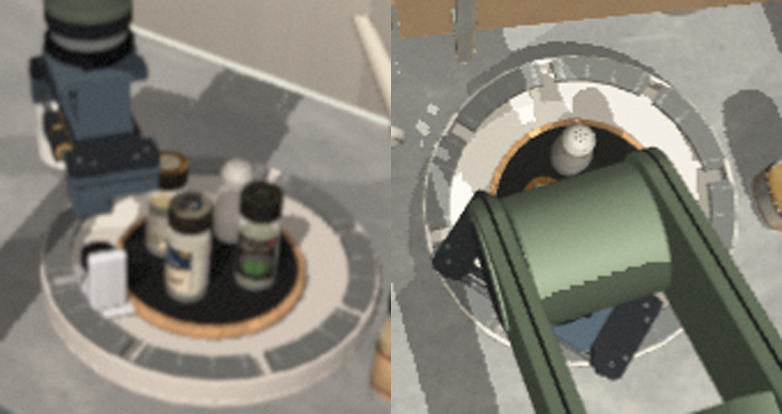

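```bash
python3 -c "
from h import *
import pickle;a,b=pickle.load(open('g0.pkl','rb'))
r=np.array([-.7826,.6225,0]);t=np.array([-.6225,-.7826,0]);c=np.array([482,104,120.])
X=[c]+[c+s*16*r+q*13.5*t for s in(-1,1) for q in(-1,1)]+[c+[0,0,79]]
print((proj(b,X)-[225,150])*2.3)"
```

```text
[[ 91.87997414 212.16521062]
 [105.11376516 200.59079213]
 [112.30320465 218.31657663]
 [ 71.74411389 206.09926714]
 [ 78.28723851 224.05314669]
 [ 90.36731659 142.52095374]]
```

```bash
python3 -c "
from h import *
b=grab('scene')
X=[[482,104,120],[492.3,105.7,64]];print((proj(b,X)-[225,140])*6)
cv2.imwrite('pics/m2.png',cv2.resize(b['img'][140:240,225:325],None,fx=6,fy=6,interpolation=2))
z=b['z_map'];R=np.array(b['R']);t=np.array(b['t'])
v,u=np.mgrid[160:250,228:305];p=cv2.undistortPoints(np.stack([u,v],-1).reshape(-1,1,2).astype(float),K(b),np.array(b['dist']))[:,0]
W=(np.c_[p,np.ones(len(p))]*z[v,u].reshape(-1,1)-t)@R
m=(np.abs(W[:,2]-155)<52)&(np.linalg.norm(W[:,:2]-[482,104],axis=1)<120)
rr=(W[:,:2]-[482,104])@[-.7826,.6225];tt=(W[:,:2]-[482,104])@[-.6225,-.7826]
for lo in range(105,205,8):
  k=m&(W[:,2]>lo)&(W[:,2]<lo+8)
  if k.sum()>3: print(lo,k.sum(),np.percentile(rr[k],[3,97]).round(),np.percentile(tt[k],[3,97]).round())
"
```

```text
[[239.68688906 613.47446249]
 [255.82530162 715.85954845]]
105 27 [-95. -66.] [-31.  26.]
113 63 [-94.  11.] [-26.  38.]
121 99 [-95.  16.] [-58.  39.]
129 199 [-98.  13.] [-56.  35.]
137 22 [-16.  17.] [ 9. 13.]
193 46 [-35.  35.] [-75.  82.]
201 133 [-35.  38.] [-74.  83.]
```

View pics/m2.png

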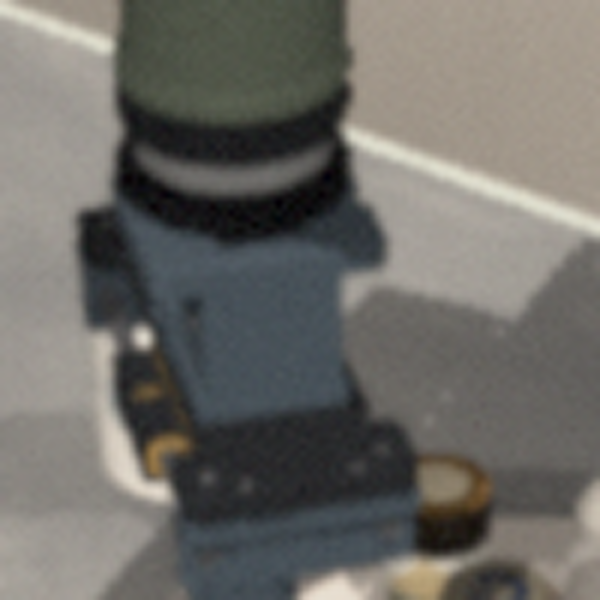

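{"name": "arm_command", "arguments": {
  "rows": [
    {"delta_pos": [0,0,25],"roll": 0,"jaw": 0},
    {"delta_pos": [0,0,45],"roll": 0,"jaw": 0},
    {"delta_pos": [0,0,52],"roll": 0,"jaw": 0},
    {"delta_pos": [0,0,56],"roll": 0,"jaw": 0},
    {"delta_pos": [0,0,58],"roll": 0,"jaw": 0},
    {"delta_pos": [0,0,60],"roll": 0,"jaw": 0},
    {"delta_pos": [0,0,60],"roll": 0,"jaw": 0},
    {"delta_pos": [0,0,60],"roll": 0,"jaw": 0}
  ]
}}

```text
time_s: 2.42
ee_pos: [482.7, 103.2, 60.8]
ee_rot: [179.9, 0.0, 141.5]
force: [-2.4, 1.3, 4.2]
gripper_width: 0.7
gripper_force: 1.9
```

{"name": "arm_command", "arguments": {
  "rows": [
    {"delta_pos": [0,0,2],"roll": 0,"jaw": 0},
    {"delta_pos": [0,0,4],"roll": 0,"jaw": 0},
    {"delta_pos": [0,0,6],"roll": 0,"jaw": 0},
    {"delta_pos": [0,0,7],"roll": 0,"jaw": 0},
    {"delta_pos": [0,0,7],"roll": 0,"jaw": 0},
    {"delta_pos": [0,0,7],"roll": 0,"jaw": 0}
  ]
}}

```text
time_s: 2.92
ee_pos: [482.9, 103.2, 53.2]
ee_rot: [179.9, 0.0, 141.5]
force: [-2.4, 2.5, 6.3]
gripper_width: 0.7
gripper_force: 2.8
```

{"name": "arm_command", "arguments": {
  "rows": [
    {"delta_pos": [-0.2,-3.1,0],"roll": -0.3,"jaw": 0},
    {"delta_pos": [-0.6,-6.2,0],"roll": -0.6,"jaw": 0},
    {"delta_pos": [-1,-9.3,0],"roll": -0.9,"jaw": 0},
    {"delta_pos": [-1.5,-12.3,0],"roll": -1.2,"jaw": 0},
    {"delta_pos": [-2,-15.4,0],"roll": -1.5,"jaw": 0},
    {"delta_pos": [-2.7,-18.4,0],"roll": -1.8,"jaw": 0},
    {"delta_pos": [-3.4,-21.4,0],"roll": -2.1,"jaw": 0},
    {"delta_pos": [-4.2,-24.4,0],"roll": -2.4,"jaw": 0},
    {"delta_pos": [-5.1,-27.4,0],"roll": -2.7,"jaw": 0},
    {"delta_pos": [-6.1,-30.3,0],"roll": -3,"jaw": 0},
    {"delta_pos": [-6.1,-30.3,0],"roll": -3,"jaw": 0},
    {"delta_pos": [-6.1,-30.3,0],"roll": -3,"jaw": 0}
  ]
}}

```text
time_s: 3.92
ee_pos: [468.6, 75.1, 53.2]
ee_rot: [-180.0, 0.1, 156.5]
force: [-2.5, 1.0, 5.9]
gripper_width: 0.5
gripper_force: 2.8
```

```bash
python3 -c "
from h import *
b=grab('scene')
print(env.state()['force'])
cv2.imwrite('pics/m3.png',cv2.resize(b['img'][190:325,235:395],None,fx=5,fy=4.4,interpolation=2))"
```

```text
[-2.14947564  0.18199888  5.56076859]
```

View pics/m3.png

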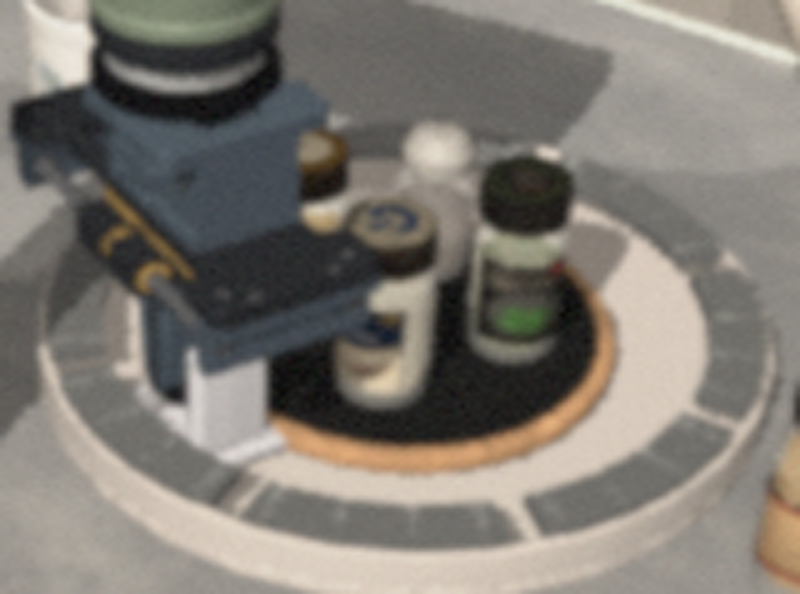

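{"name": "arm_command", "arguments": {
  "rows": [
    {"delta_pos": [0,0,-5],"roll": 0,"jaw": 0},
    {"delta_pos": [0,0,-10],"roll": 0,"jaw": 0},
    {"delta_pos": [0,0,-15],"roll": 0,"jaw": 0},
    {"delta_pos": [0,0,-15],"roll": 0,"jaw": 0},
    {"delta_pos": [-0.2,-3.1,-15],"roll": -0.3,"jaw": 0},
    {"delta_pos": [-0.6,-6.2,-15],"roll": -0.6,"jaw": 0},
    {"delta_pos": [-1,-9.3,-15],"roll": -0.9,"jaw": 0},
    {"delta_pos": [-1.5,-12.3,-15],"roll": -1.2,"jaw": 0},
    {"delta_pos": [-2,-15.4,-15],"roll": -1.5,"jaw": 0},
    {"delta_pos": [-2.7,-18.4,-15],"roll": -1.8,"jaw": 0},
    {"delta_pos": [-3.4,-21.4,-15],"roll": -2.1,"jaw": 0},
    {"delta_pos": [-4.2,-24.4,-15],"roll": -2.4,"jaw": 0},
    {"delta_pos": [-5.1,-27.4,-15],"roll": -2.7,"jaw": 0},
    {"delta_pos": [-6.1,-30.3,-15],"roll": -3,"jaw": 0},
    {"delta_pos": [-6.1,-30.3,-15],"roll": -3,"jaw": 0},
    {"delta_pos": [-6.1,-30.3,-15],"roll": -3,"jaw": 0}
  ]
}}

```text
time_s: 5.3
ee_pos: [462.0, 45.4, 67.9]
ee_rot: [180.0, 0.0, 171.5]
force: [-0.1, 1.0, -0.0]
gripper_width: 0.3
gripper_force: 0.9
```

{"name": "arm_command", "arguments": {
  "rows": [
    {"delta_pos": [-0.2,-3.1,0],"roll": -0.3,"jaw": 0},
    {"delta_pos": [-0.6,-6.2,0],"roll": -0.6,"jaw": 0},
    {"delta_pos": [-1,-9.3,0],"roll": -0.9,"jaw": 0},
    {"delta_pos": [-1.5,-12.3,0],"roll": -1.2,"jaw": 0},
    {"delta_pos": [-2,-15.4,0],"roll": -1.5,"jaw": 0},
    {"delta_pos": [-2.7,-18.4,0],"roll": -1.8,"jaw": 0},
    {"delta_pos": [-3.4,-21.4,0],"roll": -2.1,"jaw": 0},
    {"delta_pos": [-3.8,-22.9,0],"roll": -2.25,"jaw": 0},
    {"delta_pos": [-4.2,-24.4,0],"roll": -2.4,"jaw": 0},
    {"delta_pos": [-4.6,-25.9,0],"roll": -2.55,"jaw": 0},
    {"delta_pos": [-5.1,-27.4,0],"roll": -2.7,"jaw": 0},
    {"delta_pos": [-5.1,-27.4,0],"roll": -2.7,"jaw": 0},
    {"delta_pos": [-5.1,-27.4,0],"roll": -2.7,"jaw": 0}
  ]
}}

```text
time_s: 6.38
ee_pos: [463.0, 17.2, 67.9]
ee_rot: [-180.0, 0.0, -175.0]
force: [0.3, 3.6, -0.1]
gripper_width: 0.8
gripper_force: 1.3
```

```bash
python3 -c "
from h import *
b=grab('scene')
print(env.state()['force'])
cv2.imwrite('pics/m4.png',cv2.resize(b['img'][190:325,235:395],None,fx=5,fy=4.4,interpolation=2))"
```

```text
[ 1.21224564  2.79575316 -0.09663113]
```

View pics/m4.png

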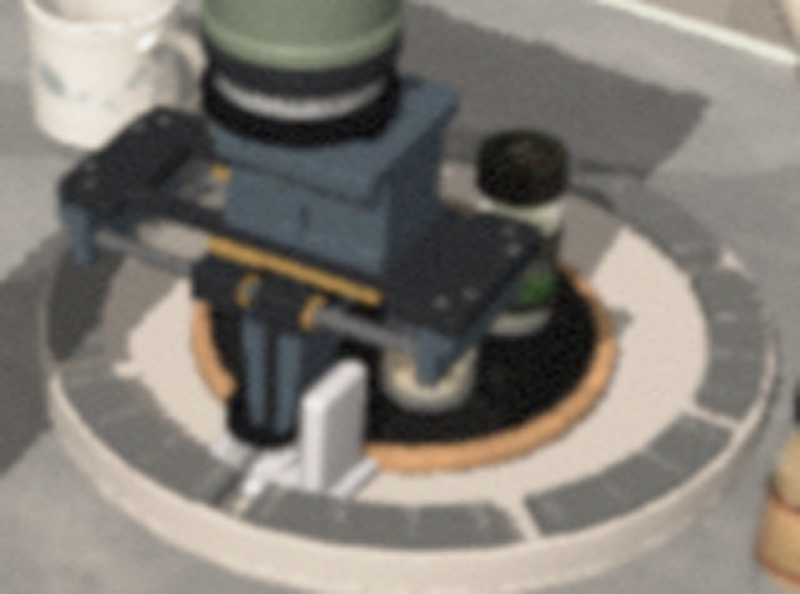

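{"name": "arm_command", "arguments": {
  "rows": [
    {"delta_pos": [-0.1,-0.8,0],"roll": -0.1,"jaw": 0},
    {"delta_pos": [-0.1,-1.5,0],"roll": -0.15,"jaw": 0},
    {"delta_pos": [-0.1,-1.5,0],"roll": -0.15,"jaw": 0}
  ]
}}

```text
time_s: 6.68
ee_pos: [463.2, 15.9, 68.0]
ee_rot: [180.0, 0.0, -174.2]
force: [1.2, 3.8, -0.4]
gripper_width: 0.4
gripper_force: 1.7
```

{"name": "arm_command", "arguments": {
  "rows": [
    {"delta_pos": [-0.1,-0.8,0],"roll": -0.1,"jaw": 0},
    {"delta_pos": [-0.1,-1.5,0],"roll": -0.15,"jaw": 0},
    {"delta_pos": [-0.1,-1.5,0],"roll": -0.15,"jaw": 0}
  ]
}}

```text
time_s: 6.93
ee_pos: [463.5, 14.3, 67.9]
ee_rot: [180.0, 0.0, -173.5]
force: [0.6, 2.9, -0.1]
gripper_width: 0.7
gripper_force: 1.6
```

{"name": "arm_command", "arguments": {
  "rows": [
    {"delta_pos": [-0.1,-0.8,0],"roll": -0.1,"jaw": 0},
    {"delta_pos": [-0.1,-1.5,0],"roll": -0.15,"jaw": 0},
    {"delta_pos": [-0.1,-2,0],"roll": -0.2,"jaw": 0},
    {"delta_pos": [-0.1,-2,0],"roll": -0.2,"jaw": 0}
  ]
}}

```text
time_s: 7.27
ee_pos: [463.8, 12.3, 67.9]
ee_rot: [-180.0, 0.0, -172.5]
force: [1.7, 3.9, -0.3]
gripper_width: 0.3
gripper_force: 1.6
```

{"name": "arm_command", "arguments": {
  "rows": [
    {"delta_pos": [0,-0.5,0],"roll": 0,"jaw": 0},
    {"delta_pos": [0,-1,0],"roll": 0,"jaw": 0},
    {"delta_pos": [0,-1.5,0],"roll": 0,"jaw": 0},
    {"delta_pos": [0,-1.5,0],"roll": 0,"jaw": 0}
  ]
}}

```text
time_s: 7.6
ee_pos: [464.2, 10.9, 68.0]
ee_rot: [-180.0, 0.0, -172.5]
force: [2.3, 3.9, -1.0]
gripper_width: 0.3
gripper_force: 1.8
```

{"name": "arm_command", "arguments": {
  "rows": [
    {"delta_pos": [0,-0.5,0],"roll": 0,"jaw": 0},
    {"delta_pos": [0,-1,0],"roll": 0,"jaw": 0},
    {"delta_pos": [0,-1.5,0],"roll": 0,"jaw": 0},
    {"delta_pos": [0,-1.5,0],"roll": 0,"jaw": 0}
  ]
}}

```text
time_s: 7.93
ee_pos: [464.5, 9.4, 68.1]
ee_rot: [-180.0, 0.1, -172.5]
force: [2.4, 4.4, -0.9]
gripper_width: 0.4
gripper_force: 1.7
```

{"name": "arm_command", "arguments": {
  "rows": [
    {"delta_pos": [0,-0.5,0],"roll": 0,"jaw": 0},
    {"delta_pos": [0,-1,0],"roll": 0,"jaw": 0},
    {"delta_pos": [0,-1,0],"roll": 0,"jaw": 0},
    {"delta_pos": [0,-1,0],"roll": 0,"jaw": 0}
  ]
}}

```text
time_s: 8.27
ee_pos: [463.4, 7.9, 67.8]
ee_rot: [-180.0, -0.1, -172.4]
force: [0.2, -0.1, -1.1]
gripper_width: 0.2
gripper_force: 0.0
```

```bash
python3 -c "
from h import *
b=grab('scene')
print(env.state()['force'])
cv2.imwrite('pics/m5.png',cv2.resize(b['img'][240:315,250:350],None,fx=8,fy=8,interpolation=2))"
```

```text
[-0.70020187  0.08897656 -0.58942818]
```

View pics/m5.png

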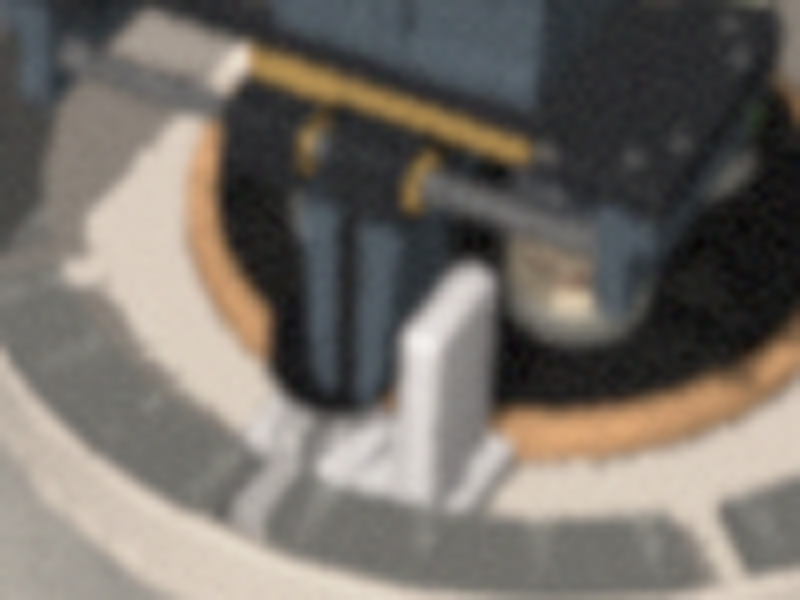

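{"name": "arm_command", "arguments": {
  "rows": [
    {"delta_pos": [0,2,0],"roll": 0,"jaw": 0},
    {"delta_pos": [0,4,0],"roll": 0,"jaw": 0},
    {"delta_pos": [0,4,-20],"roll": 0,"jaw": 0},
    {"delta_pos": [0,4,-50],"roll": 0,"jaw": 0},
    {"delta_pos": [0,4,-90],"roll": 0,"jaw": 0},
    {"delta_pos": [0,4,-130],"roll": 0,"jaw": 0},
    {"delta_pos": [20,40,-130],"roll": 0,"jaw": 0},
    {"delta_pos": [40,80,-130],"roll": 0,"jaw": 0},
    {"delta_pos": [60,120,-130],"roll": 0,"jaw": 0},
    {"delta_pos": [60,160,-130],"roll": 0,"jaw": 0},
    {"delta_pos": [60,200,-130],"roll": 0,"jaw": 0},
    {"delta_pos": [60,240,-130],"roll": 0,"jaw": 0},
    {"delta_pos": [60,240,-130],"roll": 0,"jaw": 0},
    {"delta_pos": [60,240,-130],"roll": 0,"jaw": 0},
    {"delta_pos": [60,240,-130],"roll": 0,"jaw": 0}
  ]
}}

```text
time_s: 9.57
ee_pos: [372.8, 238.1, 197.7]
ee_rot: [-179.9, -0.0, -172.4]
force: [0.9, 0.5, -0.4]
gripper_width: 0.5
gripper_force: 0.0
```

```bash
python3 -c "
from h import *
a=grab('top');b=grab('scene')
i=np.hstack([cv2.resize(b['img'][190:330,235:395],(400,350),interpolation=2),cv2.resize(a['img'][145:295,255:415],(400,350),interpolation=2)]);cv2.imwrite('pics/m6.png',i)
g=a['z_map'];X=[[579.5-111.3,35.9-12.7,64]];print('expected plunger px',proj(a,X))
u,v=proj(a,X)[0].round().astype(int);R=np.array(a['R']);t=np.array(a['t'])
for du in(-2,0,2):
  for dv in (-2,0,2):
    p=cv2.undistortPoints(np.array([[[u+du,v+dv]]],float),K(a),np.array(a['dist']))[0,0];print((R.T@(np.array([*p,1])*g[v+dv,u+du]-t)).round(1))
"
```

```text
expected plunger px [[345.21953778 262.33354735]]
[474.1  27.5  63.5]
[469.4  28.6  66.1]
[464.9  29.1  65.3]
[473.5  23.2  65.6]
[468.9  23.9  66. ]
[464.3  24.6  66.1]
[472.9  18.9  66.9]
[468.5  19.1  64.7]
[464.   19.6  63.7]
```

View pics/m6.png

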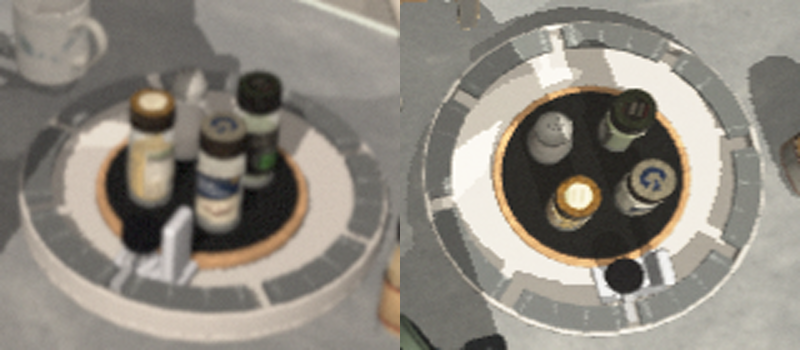

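The plunger is at the next slot, with its black head at (627,275) in the right half of the picture. Its top is about 65 mm high, so it is fully out, and all four jars are standing.

```bash
python3 -c "
from workcell import env
print(env.job_done())"
```

```text
the job is handed in; nothing more can be done
None
```

The turntable was turned one hole anticlockwise and its plunger sprang fully out in the next slot, locking the platter; all jars are still standing, and the job is handed in.

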